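# Tip a flush steel packer out of its pocket and lay it on the base plate

### The arm

A 6-joint arm with a two-finger parallel gripper is mounted at the origin on the work surface. World frame = base frame: x ahead of the robot, y to its left, z up, the work surface at z = 0. Lengths are in m, angles in rad, forces in N, time in s.
With the tool pointing down it reaches from about 0.3 to 0.875 m from the base axis. Payload 6.4 kg.
Tool frame: the origin (TCP) lies where the fingers leave the gripper's body, on its centre line; the fingertips stand 73 mm ahead of it and the grasp point (between the pads) lies 54 mm ahead of it (ctrl.pinch_z is the distance from the TCP to the grasp point, in m); z points along the fingers, y is the direction in which the jaws open and shut (so a half turn about z gives the same grasp; the last joint's range is limited). The gripper opens to 85 mm and grips with 20 to 120 N. Pads are 22 mm wide; open, the fingers measure 114 mm over their backs; the gripper's body (76 mm by 85 mm) begins 54 mm behind the grasp point. The pads swing forward as they close: fully open they stand 13 mm farther back than shut.
Start: joints at [-1.437, 0.181, 1.607, -0, 1.354, -0.206], TCP at [0.192, -0.542, 0.304] pointing down, gripper open.
Joint ranges: [-2.99, 2.99], [-0.89, 2.07], [0.3, 2.58], [-1.14, 4.28], [0, 2.63], [-3.12, 3.12]. Speed limits (rad/s): [2.57, 2.57, 3.01, 3.14, 3.14, 3.14].

### API

Orientations are given as a unit quaternion [w, x, y, z].
In Python, from bench import ctrl, camera, camera_model gives the robot as it stands.
- The arm moves only by the tool arm_command, never from a script. Its argument "series" is a list of rows, each a list of 7 numbers: the shift along the tool's x, y, z in m, then the turn, a rotation vector about the tool's x, y, z in degrees, then the finger opening in m, from 0 to 0.0854. In form: [[tx, ty, tz, rx, ry, rz, gripper], ...]. A call has exactly 5 rows; each row is the pose to reach, as a shift and turn from the pose commanded when the call began, along the tool's axes at that moment; what a row does not reach only later rows make up. A row lasts 1/10 s, in which the tool goes at most 50 mm and 8.59 degrees, less where a joint would pass 70% of its speed; a pose out of reach is approached as far as the arm can. A call with a gripper value outside its range is refused whole. The fingers move at their own pace and stop on an object; the grip force is fixed at half the most. Time passes only in rows, so rows that repeat a pose let the fingers close, or fill a call up. It gives the time, the measured TCP pose, the force and the opening at its end, in the units of the state.
- ctrl.get_obs(): the state, without advancing time (a new reading comes with each control period).
- camera(name): name is "scene" or "top"; returns (picture, depth): 384x512x3 uint8, red, green, blue; 384x512 float32, m along the optical axis (not along the pixel's ray), 0 where there is no reading.
- camera_model(name): a dict with "K" (3x3 intrinsics, pixels), "position" and "attitude" of the camera in the world. Camera axes: x right, y down, z forward; pixel columns grow to the right and rows downward; lengths in m; the calibration is good to about 2 mm. A picture is of the moment at which its call begins. camera_model takes no time and is no camera call.
- ctrl.hand_in(): hands the job in, once; it reports no verdict.
The state is a dict: "time_s": time; "q": joint angles; "dq": joint speeds; "joint_efforts": joint torques, N m; "eef_pos": TCP position; "eef_rot": TCP orientation; "wrist_force": force on the tool from outside, world axes, zero at the start; "torque": the same for the moment, N m; "opening": opening from 0.0 (shut) to 1.0 (fully open).
Only numpy, scipy, OpenCV 4.12 (cv2) and the standard library are available. Lean on these libraries where they do the work, as an engineer would, in place of code of your own. Each camera call takes 0.05 s, during which the arm holds its last target. There are 200 camera calls.

### The job

Take the steel packer with the round hole out of the wooden block: it lies flush, so press down its end beside the thumb notch until it drops and the other end stays tipped up, then grip the raised end. Lower it onto the metal base plate before letting go, so that it ends lying flat in the middle, lengthwise along the plate. Leave the plain packer lying in its pocket.

Things in the scene. Friction and masses are not known exactly. Their poses are not given: they have to be found in the camera images.
- holed_center (a point): Centre, half-way up, of a loose steel packer, 90 (x) x 40 (y) x 14 thick (z), 0.35 kg, a 22 mm hole through its middle; starts flush in either pocket, axes along the block's. Pressed 30 from its centre towards +x to 10 below the block's top, it falls on to about 34 degrees and stays, -x end up to 24 above the block: grip it there across the 40 mm, 38 from centre, and lift straight out.
- plain_center (a point): Centre, half-way up, of the other packer: the same size and steel, but plain, without a hole. It lies flush in the other pocket, tips just as easily, and is to stay there.
- block: Fixed wooden block 44 high, origin on its underside; x -60 to 64 (+x broadly away from the robot), y -73 to 73. Two pockets at y = -37 and 37, 44 wide, x -46.5 to 50. Pocket floor: a shelf 14 below the block's top up to x = 2.5, beyond it a drop 38 below the top. A thumb notch 30 wide, 12 deep in each pocket's +x end wall marks the end to press.
- base_plate: Fixed grey metal plate lying on the bench, 160 long (x) x 110 wide (y) x 15 thick. Origin at the centre of its underside; its top is 15 above the bench.
Not all that is in view belongs to the job. There is more than one size of the base_plate; the one meant has the size given above.

How it is judged:
By the outcome, as a careful person would: the job done as asked, in the order asked, and still so for the second after the job is handed in, with the robot touching nothing.
It also fails if it takes over 43 s, if anything falls off the work surface, if the arm or the gripper's body presses on something with over 40 N, if the wrist force passes 120 N, or if a joint passes its speed limit or range.

## Working session

There is one attempt and no reset: what is moved stays moved. The work goes in short steps, Python scripts to look and compute and a tool call to move; the robot and the scene stay as the last step left them, time stands still between calls to the robot, and variables do not carry over. Pictures are saved under pics/ and viewed, about 8 in all and at most 12, crops included, and the job is handed in when it is done.

Besides the shell and the picture viewer there is one more tool, called after ">>>" by a JSON object that holds its "op" and its "data", one argument or row to a line. arm_command: Moves the arm, as the interface text tells. Its arguments: {"type":"object","properties":{"series":{"type":"array","items":{"type":"array","items":{"type":"number"}}}},"required":["series"]}

```bash
ls; mkdir -p pics; cat > h.py <<'E'
import numpy as np, cv2
from bench import ctrl, camera, camera_model
from scipy.spatial.transform import Rotation as R
def cam(n):
    m=camera_model(n); a=np.array(m["attitude"],float)
    Rm=a if a.shape==(3,3) else R.from_quat(a[[1,2,3,0]]).as_matrix()
    return np.array(m["K"]),Rm,np.array(m["position"])
def cloud(n,d):
    K,Rm,p=cam(n); v,u=np.mgrid[:d.shape[0],:d.shape[1]]
    r=np.stack([(u-K[0,2])/K[0,0],(v-K[1,2])/K[1,1],np.ones(d.shape)],-1)*d[...,None]
    return r@Rm.T+p
def proj(n,P):
    K,Rm,p=cam(n); c=(np.atleast_2d(P)-p)@Rm; c=c@K.T; return c[:,:2]/c[:,2:]
E
python3 - <<'E'
from h import *
for n in("top","scene"):
    im,d=camera(n); np.savez(n+"0.npz",im=im,d=d); 
    cv2.imwrite(f"pics/{n}0.png",cv2.resize(im[:,:,::-1],(768,576)))
    print(camera_model(n))
print(ctrl.get_obs())
E
```

```text
pics
{'K': array([[418.33492286,   0.        , 260.47567381],
       [  0.        , 418.33492286, 190.45009023],
       [  0.        ,   0.        ,   1.        ]]), 'position': array([ 0.36426295, -0.04266093,  0.86285434]), 'attitude': array([-0.01326523,  0.70788606, -0.70566292,  0.02758981])}
{'K': array([[446.14046428,   0.        , 264.40549596],
       [  0.        , 446.14046428, 181.99925951],
       [  0.        ,   0.        ,   1.        ]]), 'position': array([0.88457495, 0.31844282, 0.66337029]), 'attitude': array([-0.1681221 ,  0.40402874,  0.82809274, -0.35036859])}
{'time_s': 0.1, 'q': array([-1.43727179e+00,  1.81491636e-01,  1.60788974e+00, -1.10713313e-05,
        1.35381630e+00, -2.06280988e-01]), 'dq': array([ 2.01426939e-04, -1.97638657e-03, -2.23733551e-03, -7.32340831e-05,
       -1.42091591e-03, -6.60870273e-04]), 'joint_efforts': array([ 4.62827302e-04, -4.45880842e+01, -3.52239168e+01, -1.84001301e-04,
        4.16328083e-03,  6.06330474e-06]), 'eef_pos': array([ 0.19162212, -0.54172719,  0.30306899]), 'eef_rot': array([-8.02174933e-04,  9.85600694e-01,  1.69087636e-01,  2.37860952e-05]), 'wrist_force': array([ 0.56117861, -0.47863389, -0.23614874]), 'torque': array([ 0.03671855, -0.05291333, -0.04565842]), 'opening': 1.0025092329581167}
```

View pics/top0.png

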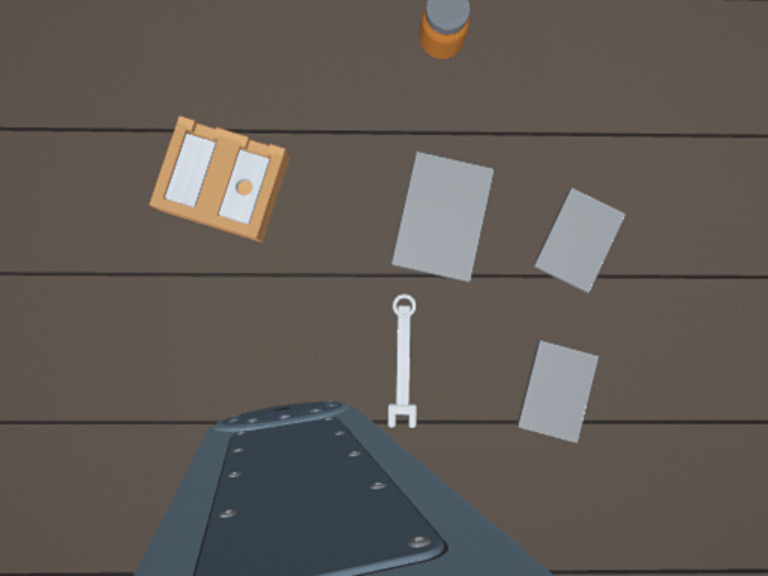

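View pics/scene0.png

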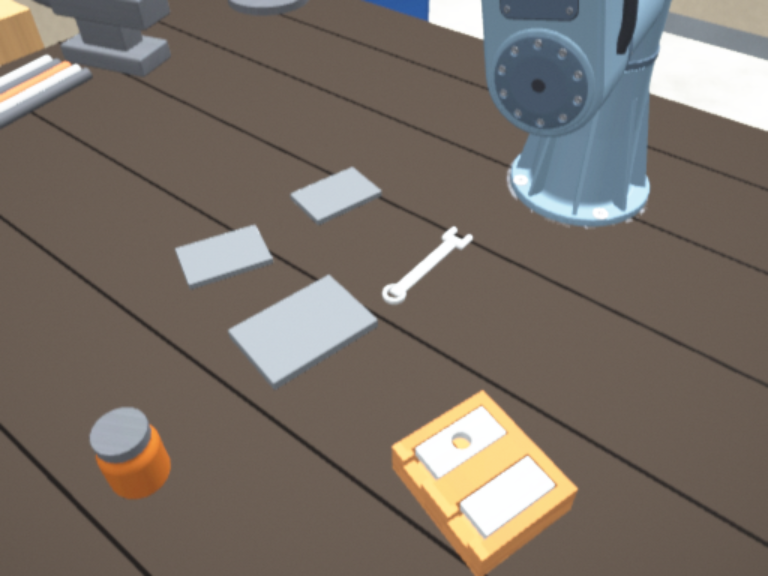

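The top view shows the block at (220,180) of 768, with the holed packer in its right pocket (hole at (245,187)) and the notches on the far side. The large plate at (443,216) should be the base plate. Next I'll measure them.

```bash
python3 - <<'E'
from h import *
z=np.load("top0.npz"); im,d=z["im"],z["d"]; P=cloud("top",d)
def rect(m,zpl,name):
    m=m.astype(np.uint8); n,l,s,c=cv2.connectedComponentsWithStats(m)
    for i in range(1,n):
        if s[i,4]<80: continue
        # intersect pixel rays with plane zpl
        K,Rm,p=cam("top"); v,u=np.nonzero(l==i)
        r=np.stack([(u-K[0,2])/K[0,0],(v-K[1,2])/K[1,1],np.ones(len(u))],-1)@Rm.T
        X=p+r*((zpl-p[2])/r[:,2])[:,None]
        (cx,cy),(w,h),a=cv2.minAreaRect((X[:,:2]*1000).astype(np.float32))
        b=cv2.boxPoints(((cx,cy),(w,h),a)); e=[b[1]-b[0],b[2]-b[1]]; L=max(e,key=np.linalg.norm)
        print(name,s[i,4],"c",round(cx,1),round(cy,1),"size",round(w,1),round(h,1),"long dir",np.round(np.degrees(np.arctan2(L[1],L[0]))%180,1),"zmed",np.round(np.median(P[v,u,2]),4), "px",c[i].round())
hsv=cv2.cvtColor(im,cv2.COLOR_RGB2HSV)
grey=(hsv[...,1]<60)&(hsv[...,2]>120)
box=np.zeros(grey.shape,bool); box[70:170,90:200]=1
rect(grey&~box&(P[...,2]<.03),.015,"plate")
rect(grey&box,.044,"packer")
bl=box&(P[...,2]>.036)
rect(bl,.044,"block")
wood=(hsv[...,0]>8)&(hsv[...,0]<25)&(hsv[...,1]>90)&(hsv[...,2]>150)
k=wood.copy(); k[:115]=0;k[135:]=0;k[:,:155]=0;k[:,172:]=0
rect(k,.040,"hole?")
g=im[70:170,95:200,::-1]; cv2.imwrite("pics/blk.png",cv2.resize(g,None,fx=6,fy=6,interpolation=cv2.INTER_CUBIC))
E
```

```text
plate 4099 c 509.1 -130.2 size 109.2 159.6 long dir 167.7 zmed 0.0154 px [295. 144.]
plate 2346 c 477.4 -317.9 size 82.6 121.6 long dir 154.2 zmed 0.0116 px [386. 160.]
plate 884 c 313.8 -75.3 size 176.7 36.2 long dir 0.0 zmed 0.0077 px [268. 243.]
plate 2429 c 272.2 -285.6 size 82.3 120.4 long dir 165.0 zmed 0.0118 px [372. 261.]
packer 1008 c 563.4 204.9 size 42.5 91.8 long dir 162.9 zmed 0.0445 px [127. 113.]
packer 953 c 541.9 134.2 size 43.0 92.3 long dir 162.8 zmed 0.0444 px [162. 124.]
block 4343 c 554.4 169.0 size 149.5 124.6 long dir 72.8 zmed 0.0445 px [144. 119.]
```

View pics/blk.png

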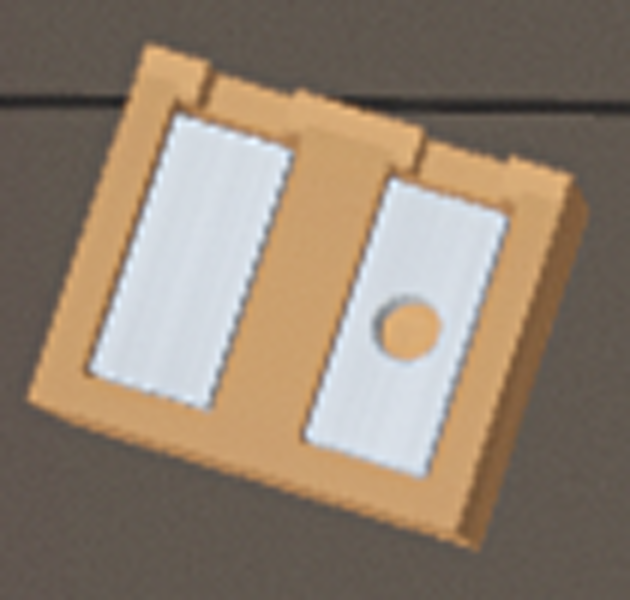

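```bash
cat >> h.py <<'E'
def Rt(yaw,tilt=0):
    """tool x at world azimuth yaw (deg), tool pointing down; tilt (deg) about world -(horizontal left of block x): body leans to block +x (azimuth yaw-180)"""
    x=np.array([np.cos(np.radians(yaw)),np.sin(np.radians(yaw)),0]); z=np.array([0,0,-1.]); y=np.cross(z,x)
    B=np.stack([x,y,z],1); return B@R.from_euler('y',tilt,degrees=True).as_matrix()
def go(p,Rg,adv=0.0):
    """adv: distance ahead of TCP of the point to be at p"""
    o=ctrl.get_obs(); q=o["eef_rot"]; Rc=R.from_quat(q[[1,2,3,0]]).as_matrix()
    t=np.array(p)-Rg[:,2]*adv
    s=Rc.T@(t-o["eef_pos"]); w=np.degrees(R.from_matrix(Rc.T@Rg).as_rotvec())
    print("t",round(o["time_s"],2),"pos",o["eef_pos"].round(4),"F",o["wrist_force"].round(1),"op",round(o["opening"],3),"-> shift",s.round(4),"rot",w.round(2))
    return t
E
python3 - <<'E'
from h import *
print(ctrl.pinch_z,[a for a in dir(ctrl) if a[0]!='_'])
print(Rt(162.9).round(2))
go([.5706,.1254,.10],Rt(162.9),.073)
E
```

```text
0.0539 ['MotionError', 'get_obs', 'hand_in', 'pinch_z']
[[-0.96  0.29  0.  ]
 [ 0.29  0.96  0.  ]
 [ 0.    0.   -1.  ]]
t 0.1 pos [ 0.1916 -0.5417  0.3031] F [ 0.6 -0.5 -0.2] op 1.003 -> shift [ 0.5796 -0.5025  0.131 ] rot [-1.0000e-02 -1.2000e-01 -1.4343e+02]
```

>>> {"op": "arm_command", "data": {
  "series": [
    [0.58,-0.5025,0.08,0,0,-143.4,0],
    [0.58,-0.5025,0.08,0,0,-143.4,0],
    [0.58,-0.5025,0.08,0,0,-143.4,0],
    [0.58,-0.5025,0.08,0,0,-143.4,0],
    [0.58,-0.5025,0.08,0,0,-143.4,0]
  ]
}}

```text
time_s: 0.6
eef_pos: [0.315, -0.324, 0.2775]
eef_rot: [-0.0, 0.854, 0.521, 0.0]
wrist_force: [0.2, -0.6, -0.3]
opening: 0.14
```

```bash
python3 -c "
from h import *
go([.5706,.1254,.10],Rt(162.9),.073); print(ctrl.get_obs()['q'].round(2))"
```

```text
t 0.6 pos [ 0.315  -0.324   0.2775] F [ 0.2 -0.6 -0.3] op 0.14 -> shift [0.5165 0.0215 0.1047] rot [ 1.0000e-02 -3.0000e-02 -1.0015e+02]
[-1.06 -0.08  1.93  0.    1.29 -0.59]
```

>>> {"op": "arm_command", "data": {
  "series": [
    [0.5165,0.0215,0.06,0,0,-100,0],
    [0.5165,0.0215,0.06,0,0,-100,0],
    [0.5165,0.0215,0.06,0,0,-100,0],
    [0.5165,0.0215,0.06,0,0,-100,0],
    [0.5165,0.0215,0.06,0,0,-100,0]
  ]
}}

```text
time_s: 1.1
eef_pos: [0.439, -0.1088, 0.2489]
eef_rot: [0.0, 0.604, 0.797, -0.0]
wrist_force: [0.7, -0.7, 0.2]
opening: -0.002
```

```bash
python3 -c "
from h import *
go([.5706,.1254,.10],Rt(162.9),.073)"
```

```text
t 1.1 pos [ 0.439  -0.1088  0.2489] F [ 0.7 -0.7  0.2] op -0.002 -> shift [0.1897 0.1902 0.0759] rot [ 0.000e+00  2.000e-02 -5.714e+01]
```

>>> {"op": "arm_command", "data": {
  "series": [
    [0.1897,0.1902,0.04,0,0,-57.1,0],
    [0.1897,0.1902,0.04,0,0,-57.1,0],
    [0.1897,0.1902,0.04,0,0,-57.1,0],
    [0.1897,0.1902,0.04,0,0,-57.1,0],
    [0.1897,0.1902,0.04,0,0,-57.1,0]
  ]
}}

```text
time_s: 1.6
eef_pos: [0.5614, 0.1062, 0.2116]
eef_rot: [-0.0, 0.269, 0.963, -0.0]
wrist_force: [0.1, -0.7, 1.1]
opening: 0.0
```

```bash
python3 -c "
from h import *
go([.5706,.1254,.06],Rt(162.9),.073)"
```

```text
t 1.6 pos [0.5614 0.1062 0.2116] F [ 0.1 -0.7  1.1] op 0.0 -> shift [0.002  0.0212 0.0786] rot [ -0.02  -0.02 -14.14]
```

>>> {"op": "arm_command", "data": {
  "series": [
    [0.002,0.021,0.03,0,0,-14.1,0],
    [0.002,0.021,0.03,0,0,-14.1,0],
    [0.002,0.021,0.06,0,0,-14.1,0],
    [0.002,0.021,0.075,0,0,-14.1,0],
    [0.002,0.021,0.075,0,0,-14.1,0]
  ]
}}

```text
time_s: 2.1
eef_pos: [0.568, 0.1229, 0.1343]
eef_rot: [-0.003, 0.152, 0.988, -0.001]
wrist_force: [-0.9, 0.5, 0.8]
opening: 0.001
```

```bash
python3 - <<'E'
from h import *
go([.5706,.1254,.034],Rt(162.9),.073)
im,d=camera("scene"); c=im[240:384,210:400,::-1]
im2,d2=camera("top"); c2=im2[50:190,80:230,::-1]
a=cv2.resize(c,None,fx=4,fy=4)[:560,:400+0]
cv2.imwrite("pics/press0.png",np.hstack([cv2.resize(c,(400,303)),cv2.resize(c2,(325,303))]))
E
```

```text
t 2.1 pos [0.568  0.1229 0.1343] F [-0.9  0.5  0.8] op 0.001 -> shift [-0.0019  0.0032  0.0273] rot [-0.11 -0.34 -0.44]
```

View pics/press0.png

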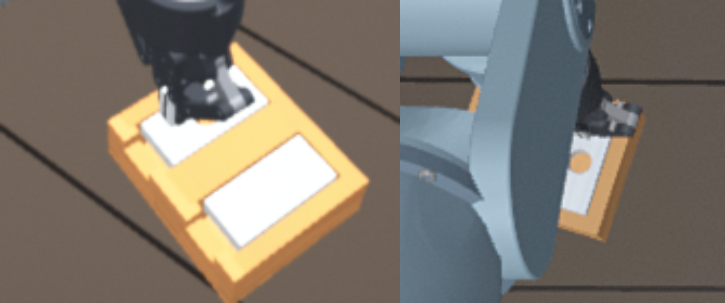

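The fingers are over the half of the holed packer nearest the notch, so I'll press slowly.

>>> {"op": "arm_command", "data": {
  "series": [
    [-0.002,0.003,0.005,0,0,-0.4,0],
    [-0.002,0.003,0.01,0,0,-0.4,0],
    [-0.002,0.003,0.014,0,0,-0.4,0],
    [-0.002,0.003,0.018,0,0,-0.4,0],
    [-0.002,0.003,0.021,0,0,-0.4,0]
  ]
}}

```text
time_s: 2.7
eef_pos: [0.5729, 0.1252, 0.116]
eef_rot: [-0.0, 0.149, 0.989, -0.0]
wrist_force: [0.6, 0.9, 1.0]
opening: -0.002
```

```bash
python3 -c "
from h import *
go([.5706,.1254,.034],Rt(162.9),.073)"
```

```text
t 2.7 pos [0.5729 0.1252 0.116 ] F [0.6 0.9 1. ] op -0.002 -> shift [ 0.0023 -0.0005  0.009 ] rot [-0.   -0.01 -0.02]
```

>>> {"op": "arm_command", "data": {
  "series": [
    [0.002,0,0.003,0,0,0,0],
    [0.002,0,0.006,0,0,0,0],
    [0.002,0,0.009,0,0,0,0],
    [0.002,0,0.012,0,0,0,0],
    [0.002,0,0.012,0,0,0,0]
  ]
}}

```text
time_s: 3.2
eef_pos: [0.5723, 0.1257, 0.1055]
eef_rot: [0.001, 0.149, 0.989, 0.0]
wrist_force: [-0.8, -1.3, 6.9]
opening: 0.0
```

```bash
python3 - <<'E'
from h import *
go([.5706,.1254,.034],Rt(162.9),.073)
im,d=camera("scene"); c=im[240:384,210:400,::-1]
cv2.imwrite("pics/press1.png",cv2.resize(c,None,fx=3,fy=3))
P=cloud("scene",d); L=(P-np.array([.5419,.1342,0]))@np.array([[.956,.294,0],[-.294,.956,0],[0,0,1]])
m=(abs(L[...,1])<.016)&(L[...,0]<-.02)&(L[...,0]>-.06)&(d>0)&(P[...,2]<.085)
for a in np.arange(-.06,-.02,.005):
    k=m&(abs(L[...,0]-a)<.0025); print(round(a,3),k.sum(),np.percentile(P[k][:,2],[10,50,90]).round(4) if k.sum() else '')
E
```

```text
t 3.2 pos [0.5723 0.1257 0.1055] F [-0.8 -1.3  6.9] op 0.0 -> shift [ 0.0015 -0.0008 -0.0015] rot [ 0.03  0.14 -0.02]
-0.06 7 [0.0435 0.0442 0.045 ]
-0.055 54 [0.0439 0.0449 0.0463]
-0.05 54 [0.0437 0.0451 0.0464]
-0.045 70 [0.0336 0.0419 0.0455]
-0.04 7 [0.0295 0.0312 0.0321]
-0.035 16 [0.0308 0.0334 0.0608]
-0.03 21 [0.0322 0.0647 0.0677]
-0.025 53 [0.0637 0.0666 0.0682]
```

View pics/press1.png

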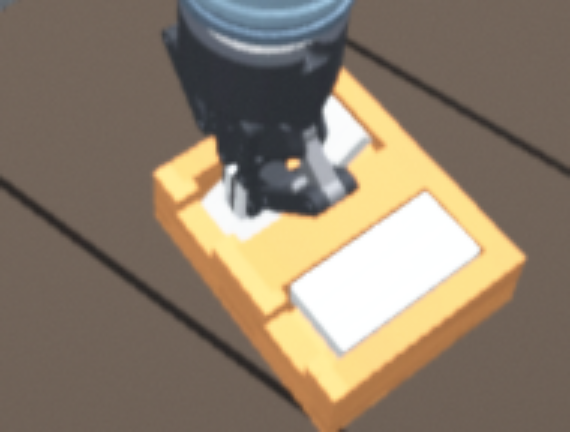

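>>> {"op": "arm_command", "data": {
  "series": [
    [0,0,-0.02,0,0,0,0],
    [0,0,-0.06,0,0,0,0],
    [0,0,-0.1,0,0,0,0.07],
    [0,0,-0.13,0,0,0,0.07],
    [0,0,-0.13,0,0,0,0.07]
  ]
}}

```text
time_s: 3.75
eef_pos: [0.5738, 0.126, 0.2398]
eef_rot: [0.005, 0.149, 0.989, 0.001]
wrist_force: [1.3, 0.4, 0.8]
opening: 0.507
```

```bash
cat > m.py <<'E'
from h import *
im,d=camera("scene"); np.savez("s1.npz",im=im,d=d)
P=cloud("scene",d); L=(P-np.array([.5419,.1342,0]))@np.array([[.956,.294,0],[-.294,.956,0],[0,0,1]])
hsv=cv2.cvtColor(im,cv2.COLOR_RGB2HSV)
g=(hsv[...,1]<60)&(hsv[...,2]>110)&(d>0)
m=(abs(L[...,1])<.025)&(abs(L[...,0])<.06)&g&(P[...,2]<.08)
Q=L[m]
for a in np.arange(-.055,.06,.005):
    k=abs(Q[:,0]-a)<.0025; print(round(a,3),k.sum(),(np.percentile(Q[k,2],[10,50,90])*1000).round(1) if k.sum() else '',(np.percentile(Q[k,1],[2,98])*1000).round(1) if k.sum() else '')
E
python3 - <<'E'
from m import *
go([.5706,.1254,.034],Rt(162.9),.073)
c=im[220:384,210:400,::-1]
cv2.imwrite("pics/tip.png",cv2.resize(c,None,fx=3,fy=3))
E
```

```text
-0.055 0  
-0.05 0  
-0.045 4 [37.4 38.  40. ] [-22.6 -17.1]
-0.04 0  
-0.035 9 [56.7 58.3 60.9] [-19.5  17.9]
-0.03 32 [57.2 64.4 67.3] [-17.4  19.2]
-0.025 98 [63.2 66.5 68.8] [-18.6  18.6]
-0.02 104 [59.2 63.  65. ] [-20.4  19.2]
-0.015 105 [56.2 59.4 61.7] [-19.4  19. ]
-0.01 96 [53.6 56.3 58.8] [-20.   19.1]
-0.005 106 [45.3 53.  55.4] [-20.5  19. ]
-0.0 101 [45.2 49.5 52.3] [-19.7  19. ]
0.005 72 [32.7 45.5 48.4] [-20.4  19.3]
0.01 60 [30.8 42.2 45.1] [-20.8  19.1]
0.015 67 [35.1 39.7 42. ] [-21.   20.6]
0.02 90 [34.4 36.3 39. ] [-23.   21.7]
0.025 82 [31.5 33.7 36. ] [-20.1  21.1]
0.03 90 [27.9 30.  32.7] [-20.4  21.5]
0.035 80 [24.8 27.1 29.3] [-20.2  21.5]
0.04 75 [21.3 23.5 26.5] [-20.1  21.6]
0.045 48 [19.1 21.1 23.6] [-20.9  22. ]
0.05 16 [32.1 32.9 45.4] [-11.4  22.2]
0.055 6 [33.8 45.5 46.1] [-4.2 17. ]
t 3.8 pos [0.5725 0.1259 0.237 ] F [0.2 0.3 0.4] op 0.593 -> shift [ 0.0023 -0.0013  0.1299] rot [ 0.1   0.29 -0.01]
```

View pics/tip.png

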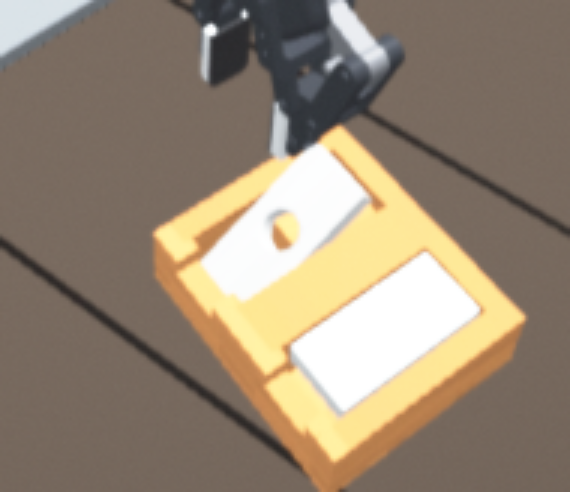

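Tipped as wanted: 33°, with the raised end's top corner at about z 68 mm and 27.5 mm behind the old centre. Now I'll check how far the fingertips extend at this opening.

>>> {"op": "arm_command", "data": {
  "series": [
    [0.06,0,0,0,16,0,0.055],
    [0.09,0,0,0,33,0,0.055],
    [0.09,0,0,0,33,0,0.055],
    [0.09,0,0,0,33,0,0.055],
    [0.09,0,0,0,33,0,0.055]
  ]
}}

```text
time_s: 4.3
eef_pos: [0.4848, 0.1516, 0.231]
eef_rot: [-0.284, 0.144, 0.947, 0.042]
wrist_force: [-1.0, 0.2, -0.2]
opening: 0.646
```

```bash
python3 - <<'E'
from h import *
o=ctrl.get_obs(); print(o['q'].round(2))
Rc=R.from_quat(o["eef_rot"][[1,2,3,0]]).as_matrix()
print(Rc.round(3))
im,d=camera("scene"); P=cloud("scene",d)
T=(P-o["eef_pos"])@Rc
m=(d>0)&(abs(T[...,0])<.02)&(abs(T[...,1])<.065)&(T[...,2]>.03)&(T[...,2]<.09)&(P[...,2]>.08)
Q=T[m]; print(m.sum(),np.percentile(Q[:,2],[50,90,95,98,99,100]).round(4))
for s in(-1,1):
    k=Q[:,1]*s>0; print(s,k.sum(),np.percentile(Q[k,2],[95,99,100]).round(4) if k.sum() else'', np.percentile(Q[k,1],[2,98]).round(4) if k.sum() else '')
v,u=np.nonzero(m); print(u.min(),u.max(),v.min(),v.max())
# target grasp: block-local point
B=np.array([[.956,-.294],[.294,.956]])
ux=np.array([.836,-.55]);n=np.array([.55,.836]);c=np.array([6.3,37.4])/1000
tip=c-.039*ux-.007*n
xy=np.array([.5419,.1342])+np.array([.956,-.294])*tip[0]
go([*xy,tip[1]],Rt(162.9,33),.073)
go([*xy,tip[1]],Rt(162.9,-33),.073)
cv2.imwrite("pics/pre.png",cv2.resize(im[150:350,200:420,::-1],None,fx=3,fy=2.9))
E
```

```text
[-0.01  0.41  1.57  0.16  1.73 -1.3 ]
[[-0.797  0.296 -0.526]
 [ 0.248  0.955  0.161]
 [ 0.55  -0.002 -0.835]]
4 [0.0509 0.0562 0.0567 0.057  0.0571 0.0572]
-1 0  
1 4 [0.0567 0.0571 0.0572] [0.0324 0.0335]
372 375 226 229
t 4.35 pos [0.4848 0.1519 0.2316] F [ 0.7 -0.2 -0. ] op 0.643 -> shift [-0.1223  0.0002  0.0604] rot [-0.03 -0.13 -0.11]
t 4.35 pos [0.4848 0.1519 0.2316] F [ 0.7 -0.2 -0. ] op 0.643 -> shift [-5.570e-02  1.000e-04  1.039e-01] rot [ -0.09 -66.13  -0.08]
```

View pics/pre.png

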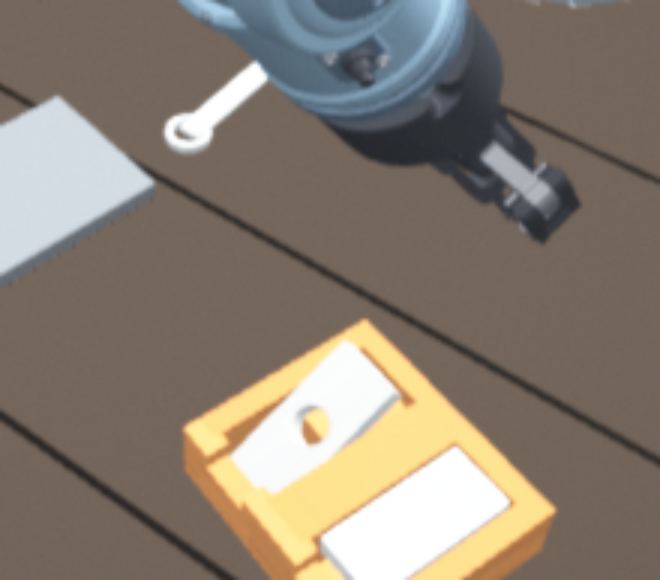

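```bash
python3 - <<'E'
from h import *
o=ctrl.get_obs(); Rc=R.from_quat(o["eef_rot"][[1,2,3,0]]).as_matrix()
im,d=camera("scene"); P=cloud("scene",d); T=(P-o["eef_pos"])@Rc
for v in range(200,236,3): print(v,[(*(T[v,u]*1000).round().astype(int),) for u in range(366,396,4)])
for y in(-.045,.045,-.04):
  for z in(.06,.066,.07,.073): print(y,z,proj("scene",np.array([[x,y,z] for x in(-.011,.011)])@Rc.T+o["eef_pos"]).round(1).tolist())
E
```

```text
200 [(np.int64(3), np.int64(39), np.int64(-40)), (np.int64(7), np.int64(42), np.int64(-39)), (np.int64(13), np.int64(30), np.int64(-4)), (np.int64(17), np.int64(32), np.int64(1)), (np.int64(56), np.int64(-101), np.int64(311)), (np.int64(62), np.int64(-96), np.int64(313)), (np.int64(68), np.int64(-93), np.int64(320)), (np.int64(73), np.int64(-87), np.int64(321))]
203 [(np.int64(1), np.int64(41), np.int64(-39)), (np.int64(4), np.int64(45), np.int64(-39)), (np.int64(11), np.int64(32), np.int64(-3)), (np.int64(15), np.int64(34), np.int64(3)), (np.int64(52), np.int64(-96), np.int64(310)), (np.int64(57), np.int64(-91), np.int64(313)), (np.int64(63), np.int64(-86), np.int64(315)), (np.int64(68), np.int64(-81), np.int64(318))]
206 [(np.int64(-2), np.int64(44), np.int64(-39)), (np.int64(1), np.int64(48), np.int64(-40)), (np.int64(5), np.int64(50), np.int64(-36)), (np.int64(12), np.int64(35), np.int64(7)), (np.int64(12), np.int64(52), np.int64(-24)), (np.int64(52), np.int64(-85), np.int64(309)), (np.int64(58), np.int64(-81), np.int64(313)), (np.int64(63), np.int64(-76), np.int64(316))]
209 [(n
[... 3125 characters left out ...]
64(-40), np.int64(278)), (np.int64(10), np.int64(-36), np.int64(281)), (np.int64(15), np.int64(-32), np.int64(287)), (np.int64(20), np.int64(-27), np.int64(288))]
-0.045 0.06 [[338.1, 196.9], [348.2, 186.3]]
-0.045 0.066 [[339.4, 198.3], [349.4, 187.8]]
-0.045 0.07 [[340.2, 199.2], [350.2, 188.8]]
-0.045 0.073 [[340.8, 199.9], [350.7, 189.5]]
0.045 0.06 [[381.2, 235.1], [392.2, 223.7]]
0.045 0.066 [[382.2, 236.3], [393.1, 225.0]]
0.045 0.07 [[382.9, 237.1], [393.7, 225.9]]
0.045 0.073 [[383.4, 237.7], [394.2, 226.5]]
-0.04 0.06 [[340.3, 198.8], [350.5, 188.2]]
-0.04 0.066 [[341.6, 200.2], [351.6, 189.7]]
-0.04 0.07 [[342.4, 201.1], [352.4, 190.7]]
-0.04 0.073 [[343.0, 201.8], [353.0, 191.4]]
```

```bash
python3 - <<'E'
from h import *
z=np.load("s1.npz"); d=z["d"]; P=cloud("scene",d)
T=(P-np.array([.5732,.126,.2385]))@Rt(162.9)
m=(d>0)&(abs(T[...,0])<.02)&(abs(T[...,1])<.06)&(T[...,2]>.02)&(T[...,2]<.1)
for s in(-1,1):
    k=m&(T[...,1]*s>0); Q=T[k]; i=np.argsort(-Q[:,2])[:12]; v,u=np.nonzero(k)
    print(s,k.sum(),[(int(u[j]),int(v[j]),*(Q[j]*1000).round().astype(int).tolist()) for j in i])
E
```

```text
-1 372 [(284, 246, -4, -22, 69), (288, 244, 2, -21, 68), (286, 245, -1, -22, 68), (287, 244, 1, -22, 68), (289, 243, 4, -22, 68), (283, 246, -6, -22, 67), (283, 245, -5, -23, 67), (288, 243, 3, -22, 67), (290, 242, 6, -22, 67), (289, 242, 5, -22, 66), (282, 247, -8, -21, 66), (280, 247, -11, -22, 66)]
1 240 [(305, 272, -7, 28, 68), (304, 272, -9, 28, 66), (305, 271, -8, 28, 65), (304, 271, -9, 28, 64), (301, 271, -13, 26, 64), (303, 272, -12, 29, 63), (303, 271, -11, 28, 63), (302, 271, -12, 28, 62), (300, 269, -12, 24, 62), (302, 272, -13, 29, 62), (307, 272, -8, 33, 62), (301, 270, -13, 26, 61)]
```

>>> {"op": "arm_command", "data": {
  "series": [
    [-0.045,0,0,0,0,0,0.055],
    [-0.09,0,0,0,0,0,0.055],
    [-0.122,0,0.01,0,0,0,0.055],
    [-0.122,0,0.03,0,0,0,0.055],
    [-0.122,0,0.045,0,0,0,0.055]
  ]
}}

```text
time_s: 4.9
eef_pos: [0.5585, 0.1296, 0.1286]
eef_rot: [-0.281, 0.143, 0.948, 0.042]
wrist_force: [-0.0, -0.7, -0.4]
opening: 0.642
```

```bash
cat > g.py <<'E'
from h import *
ux=np.array([.836,-.55]);n=np.array([.55,.836]);c=np.array([6.3,37.4])/1000
tip=c-.039*ux-.007*n
xy=np.array([.5419,.1342])+np.array([.956,-.294])*tip[0]
E
python3 - <<'E'
from g import *
go([*xy,tip[1]],Rt(162.9,33.3),.070)
E
```

```text
t 4.9 pos [0.5585 0.1296 0.1286] F [-0.  -0.7 -0.4] op 0.642 -> shift [-0.0018 -0.0005  0.0192] rot [-0.02  0.33 -0.03]
```

>>> {"op": "arm_command", "data": {
  "series": [
    [-0.001,0,0.008,0,0,0,0.055],
    [-0.001,0,0.014,0,0,0,0.055],
    [-0.001,0,0.019,0,0,0,0.055],
    [-0.001,0,0.019,0,0,0,0.055],
    [-0.001,0,0.019,0,0,0,0.055]
  ]
}}

```text
time_s: 5.4
eef_pos: [0.5508, 0.1323, 0.1144]
eef_rot: [-0.28, 0.143, 0.948, 0.042]
wrist_force: [-0.6, -0.2, 0.4]
opening: 0.648
```

```bash
python3 - <<'E'
from g import *
go([*xy,tip[1]],Rt(162.9,33.3),.070)
im,d=camera("scene")
cv2.imwrite("pics/grip.png",cv2.resize(im[200:360,210:400,::-1],None,fx=3.5,fy=3.5))
E
```

```text
t 5.4 pos [0.5508 0.1323 0.1144] F [-0.6 -0.2  0.4] op 0.648 -> shift [-0.0009 -0.0008  0.0029] rot [0.02 0.38 0.  ]
```

View pics/grip.png

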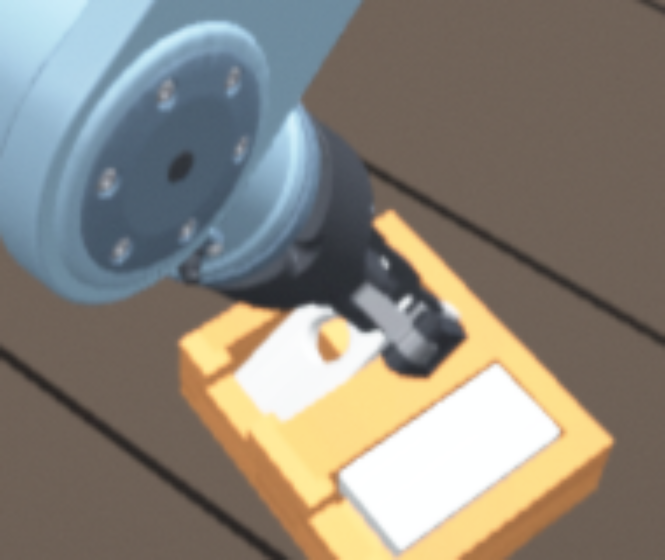

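The fingers straddle the raised end with no contact force, so I'll go down the last 2 mm and close.

>>> {"op": "arm_command", "data": {
  "series": [
    [-0.001,0,0.0025,0,0,0,0.055],
    [-0.001,0,0.0025,0,0,0,0.055],
    [-0.001,0,0.0025,0,0,0,0.03],
    [-0.001,0,0.0025,0,0,0,0.03],
    [-0.001,0,0.0025,0,0,0,0.03]
  ]
}}

```text
time_s: 5.95
eef_pos: [0.5502, 0.1323, 0.1111]
eef_rot: [-0.28, 0.143, 0.948, 0.042]
wrist_force: [0.8, 0.4, 0.1]
opening: 0.452
```

>>> {"op": "arm_command", "data": {
  "series": [
    [0,0,0,0,0,0,0.03],
    [0,0,0,0,0,0,0.03],
    [0,0,0,0,0,0,0.03],
    [0.0055,0,-0.0084,0,0,0,0.03],
    [0.0165,0,-0.025,0,0,0,0.03]
  ]
}}

```text
time_s: 6.45
eef_pos: [0.548, 0.1325, 0.1401]
eef_rot: [-0.283, 0.143, 0.947, 0.042]
wrist_force: [-0.1, 1.2, -4.5]
opening: 0.451
```

```bash
python3 - <<'E'
from g import *
go([*xy,tip[1]],Rt(162.9,33.3),.070)
E
```

```text
t 6.45 pos [0.548  0.1325 0.1401] F [-0.1  1.2 -4.5] op 0.451 -> shift [-0.0173 -0.0002  0.0228] rot [-0.06  0.02 -0.05]
```

>>> {"op": "arm_command", "data": {
  "series": [
    [0.011,0,-0.017,0,0,0,0.03],
    [0.022,0,-0.034,0,0,0,0.03],
    [0.038,0,-0.058,0,0,0,0.03],
    [0.052,0,-0.079,0,0,0,0.03],
    [0.052,0,-0.079,0,0,0,0.03]
  ]
}}

```text
time_s: 6.95
eef_pos: [0.5507, 0.1328, 0.2406]
eef_rot: [-0.277, 0.142, 0.949, 0.043]
wrist_force: [0.7, -0.7, -3.1]
opening: 0.453
```

```bash
python3 - <<'E'
from g import *
# plate: centre (.5091,-.1302) long dir -12.3 ; tool pointing down, yaw 167.7; tip .044+? 39 mm behind packer centre along -x
f=np.array([np.cos(np.radians(-12.3)),np.sin(np.radians(-12.3))])
t=np.array([.5091,-.1302])-.039*f
go([*t,.10],Rt(167.7),.070)
o=ctrl.get_obs(); Rc=R.from_quat(o["eef_rot"][[1,2,3,0]]).as_matrix()
im,d=camera("scene"); P=cloud("scene",d); np.savez("s2.npz",im=im,d=d)
T=(P-o["eef_pos"])@Rc
hsv=cv2.cvtColor(im,cv2.COLOR_RGB2HSV); g=(hsv[...,1]<60)&(hsv[...,2]>110)
m=g&(d>0)&(T[...,0]<-.005)&(T[...,0]>-.11)&(abs(T[...,1])<.03)&(T[...,2]>.02)&(T[...,2]<.11)
Q=T[m]*1000
for a in range(-105,0,7):
    k=abs(Q[:,0]-a)<3.5; print(a,k.sum(),np.percentile(Q[k,2],[5,50,95]).round(1) if k.sum() else '',np.percentile(Q[k,1],[3,97]).round(1) if k.sum() else '')
cv2.imwrite("pics/held.png",cv2.resize(im[150:360,180:400,::-1],None,fx=3,fy=2.8))
E
```

```text
t 6.95 pos [0.5507 0.1328 0.2406] F [ 0.7 -0.7 -3.1] op 0.453 -> shift [-0.0366 -0.267   0.0597] rot [  1.49 -32.56  -4.63]
-105 0  
-98 0  
-91 0  
-84 71 [55.1 57.1 65.7] [-19.2  18.6]
-77 152 [55.3 56.9 64.1] [-20.   18.4]
-70 154 [55.4 56.9 65.2] [-20.7  18.6]
-63 151 [55.2 56.7 64.4] [-19.7  18.8]
-56 156 [55.1 56.6 64.5] [-19.5  19. ]
-49 148 [55.2 56.8 66.5] [-19.   19.1]
-42 111 [55.2 57.1 68.1] [-19.4  19.4]
-35 108 [55.2 57.2 68.5] [-19.5  19.6]
-28 144 [54.8 56.7 65.3] [-18.9  19.6]
-21 130 [54.9 56.6 65.8] [-18.   19.7]
-14 30 [36.9 56.2 60. ] [ 4.8 25.8]
-7 3 [21.5 21.6 54. ] [ 4.9 23.4]
```

View pics/held.png

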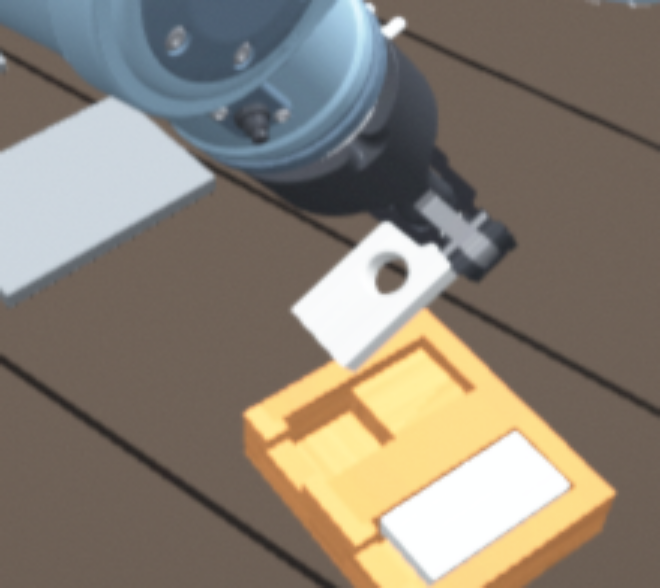

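The packer is firmly held at right angles to the fingers: top at tool z 57 mm, so its bottom is about 71 mm. The plain packer hasn't moved. Next is the move to the plate.

```bash
cat > p.py <<'E'
from h import *
import sys
def place(h):
    Rg=Rt(167.7); go(np.array([.5091,-.1302,.015+h])-Rg@np.array([-.040,0,.0707]),Rg)
place(float(sys.argv[1]))
E
python3 p.py 0.04
```

```text
t 7.0 pos [0.5499 0.1327 0.2381] F [ 0.2  0.6 -3.7] op 0.446 -> shift [-0.0592 -0.2668  0.0951] rot [  1.45 -32.7   -4.65]
```

>>> {"op": "arm_command", "data": {
  "series": [
    [-0.004,-0.04,0.006,0.3,-7,-1,0.03],
    [-0.01,-0.08,0.015,0.6,-14,-2,0.03],
    [-0.015,-0.12,0.023,0.9,-21,-3,0.03],
    [-0.02,-0.16,0.032,1.2,-27,-4,0.03],
    [-0.027,-0.2,0.045,1.45,-32.7,-4.65,0.03]
  ]
}}

```text
time_s: 7.5
eef_pos: [0.487, -0.0588, 0.1821]
eef_rot: [-0.001, 0.107, 0.994, -0.001]
wrist_force: [1.4, -0.3, -3.1]
opening: 0.452
```

```bash
python3 p.py 0.02
```

```text
t 7.5 pos [ 0.487  -0.0588  0.1821] F [ 1.4 -0.3 -3.1] op 0.452 -> shift [ 0.0031 -0.0649  0.0765] rot [-0.1  -0.13  0.07]
```

>>> {"op": "arm_command", "data": {
  "series": [
    [0.003,-0.03,0.03,0,0,0,0.03],
    [0.003,-0.05,0.05,0,0,0,0.03],
    [0.003,-0.06,0.065,0,0,0,0.03],
    [0.003,-0.06,0.072,0,0,0,0.03],
    [0.003,-0.06,0.072,0,0,0,0.03]
  ]
}}

```text
time_s: 8.0
eef_pos: [0.4708, -0.115, 0.1094]
eef_rot: [-0.005, 0.108, 0.994, 0.001]
wrist_force: [0.3, 0.6, -3.3]
opening: 0.449
```

```bash
python3 - <<'E'
import sys; sys.argv=['p','0.0']
from p import *
o=ctrl.get_obs(); Rc=R.from_quat(o["eef_rot"][[1,2,3,0]]).as_matrix()
im,d=camera("scene"); P=cloud("scene",d)
T=(P-o["eef_pos"])@Rc
hsv=cv2.cvtColor(im,cv2.COLOR_RGB2HSV); g=(hsv[...,1]<60)&(hsv[...,2]>110)
m=g&(d>0)&(T[...,0]<-.015)&(T[...,0]>-.11)&(abs(T[...,1])<.03)&(T[...,2]>.03)&(T[...,2]<.062)
Q=T[m]*1000
for a in range(-91,-10,10):
    k=abs(Q[:,0]-a)<5; print(a,k.sum(),np.median(Q[k,2]).round(1) if k.sum() else '',np.percentile(Q[k,1],[3,97]).round(1) if k.sum() else '')
print("x far end",np.percentile(Q[:,0],[0,1,2]).round(1))
cv2.imwrite("pics/hover.png",cv2.resize(im[120:300,110:330,::-1],None,fx=3,fy=3))
E
```

```text
t 8.0 pos [ 0.4708 -0.115   0.1094] F [ 0.3  0.6 -3.3] op 0.449 -> shift [-0.0008 -0.0067  0.0237] rot [ 0.03 -0.54 -0.05]
-91 0  
-81 102 56.7 [-20.1  18.8]
-71 92 56.5 [-20.   18.3]
-61 102 56.7 [-19.9  19.1]
-51 82 56.8 [-19.2  19.4]
-41 57 56.6 [-19.9  20. ]
-31 83 56.4 [-20.   19.9]
-21 94 56.1 [-18.   20.1]
-11 4 55.3 [-1.6 17.4]
x far end [-85.2 -84.7 -84.3]
```

View pics/hover.png

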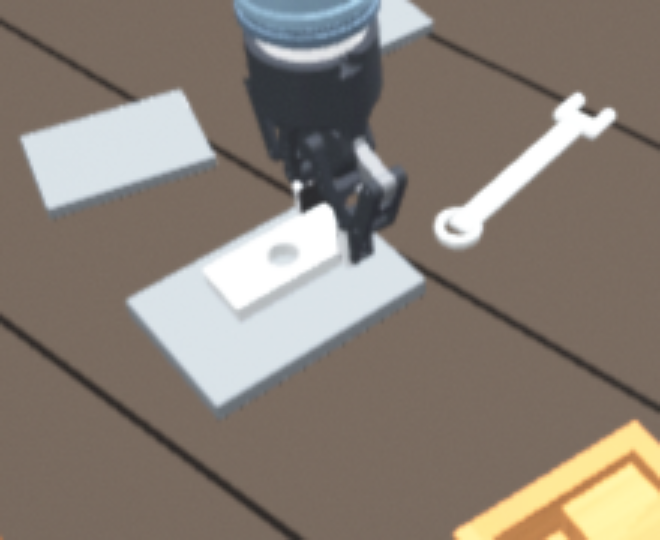

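>>> {"op": "arm_command", "data": {
  "series": [
    [-0.001,-0.006,0.005,0,-0.4,0,0.03],
    [-0.001,-0.0065,0.01,0,-0.4,0,0.03],
    [-0.001,-0.0065,0.014,0,-0.4,0,0.03],
    [-0.001,-0.0065,0.017,0,-0.4,0,0.03],
    [-0.001,-0.0065,0.019,0,-0.4,0,0.03]
  ]
}}

```text
time_s: 8.55
eef_pos: [0.4718, -0.1223, 0.0919]
eef_rot: [0.001, 0.107, 0.994, -0.001]
wrist_force: [0.4, -0.4, -3.5]
opening: 0.447
```

```bash
python3 p.py 0.0
```

```text
t 8.55 pos [ 0.4718 -0.1223  0.0919] F [ 0.4 -0.4 -3.5] op 0.447 -> shift [0.0019 0.0002 0.0062] rot [-0.05  0.1   0.  ]
```

>>> {"op": "arm_command", "data": {
  "series": [
    [0.001,0,0.0015,0,0,0,0.03],
    [0.0015,0,0.003,0,0,0,0.03],
    [0.0015,0,0.004,0,0,0,0.03],
    [0.0015,0,0.005,0,0,0,0.03],
    [0.0015,0,0.005,0,0,0,0.03]
  ]
}}

```text
time_s: 9.05
eef_pos: [0.4704, -0.1222, 0.0871]
eef_rot: [0.001, 0.107, 0.994, -0.001]
wrist_force: [-0.0, 0.7, -3.2]
opening: 0.452
```

```bash
python3 p.py 0.0
```

```text
t 9.05 pos [ 0.4704 -0.1222  0.0871] F [-0.   0.7 -3.2] op 0.452 -> shift [0.0005 0.0004 0.0014] rot [-0.05  0.11 -0.02]
```

>>> {"op": "arm_command", "data": {
  "series": [
    [0,0,0.0007,0,0,0,0.03],
    [0,0,0.0014,0,0,0,0.03],
    [0,0,0.002,0,0,0,0.03],
    [0,0,0.002,0,0,0,0.03],
    [0,0,0.002,0,0,0,0.03]
  ]
}}

```text
time_s: 9.55
eef_pos: [0.4706, -0.1223, 0.0864]
eef_rot: [0.001, 0.107, 0.994, -0.001]
wrist_force: [-5.3, 1.5, 11.3]
opening: 0.45
```

Contact (+15 N), so I'll release and back away.

>>> {"op": "arm_command", "data": {
  "series": [
    [0,0,-0.001,0,0,0,0.03],
    [0,0,-0.001,0,0,0,0.055],
    [0,0,-0.001,0,0,0,0.06],
    [0,0,-0.001,0,0,0,0.06],
    [0,0,-0.001,0,0,0,0.06]
  ]
}}

```text
time_s: 10.05
eef_pos: [0.4706, -0.1223, 0.0862]
eef_rot: [0.001, 0.107, 0.994, -0.001]
wrist_force: [0.1, -0.3, -0.5]
opening: 0.706
```

>>> {"op": "arm_command", "data": {
  "series": [
    [0,0,-0.01,0,0,0,0.06],
    [0,0,-0.03,0,0,0,0.06],
    [0,0,-0.07,0,0,0,0.06],
    [0.04,0,-0.11,0,0,0,0.06],
    [0.08,0,-0.14,0,0,0,0.06]
  ]
}}

```text
time_s: 10.55
eef_pos: [0.3971, -0.1063, 0.2245]
eef_rot: [0.002, 0.107, 0.994, -0.001]
wrist_force: [-0.7, 1.0, 0.7]
opening: 0.704
```

```bash
python3 - <<'E'
from h import *
im,d=camera("scene"); P=cloud("scene",d)
f=np.radians(-12.3); B=np.array([[np.cos(f),-np.sin(f),0],[np.sin(f),np.cos(f),0],[0,0,1]])
L=(P-np.array([.5091,-.1302,0]))@B*1000
m=(d>0)&(abs(L[...,0])<75)&(abs(L[...,1])<50)&(L[...,2]>22)&(L[...,2]<45)
Q=L[m]; print(m.sum(),"range x",np.percentile(Q[:,0],[1,99]),"y",np.percentile(Q[:,1],[1,99]),"z",np.percentile(Q[:,2],[5,50,95]))
T=Q[abs(Q[:,2]-np.median(Q[:,2]))<4]; r=cv2.minAreaRect(T[:,:2].astype(np.float32)); print(r)
print("plane",np.linalg.lstsq(np.c_[T[:,:2],np.ones(len(T))],T[:,2],rcond=None)[0])
o=ctrl.get_obs(); print(o["time_s"],o["eef_pos"],o["wrist_force"])
cv2.imwrite("pics/end.png",cv2.resize(im[110:384,110:410,::-1],None,fx=2.1,fy=2.1))
E
```

```text
831 range x [-44.45540504  45.14154797] y [-22.28948182  19.96296642] z [24.04923136 29.77618915 31.80286674]
((-0.3618583679199219, -1.2212238311767578), (43.421409606933594, 91.54035949707031), 89.15062713623047)
plane [-1.90442047e-03 -1.20691335e-02  2.98466029e+01]
10.6 [ 0.39394741 -0.10490222  0.22914997] [-0.20208384  2.35083891 -0.00270812]
```

View pics/end.png

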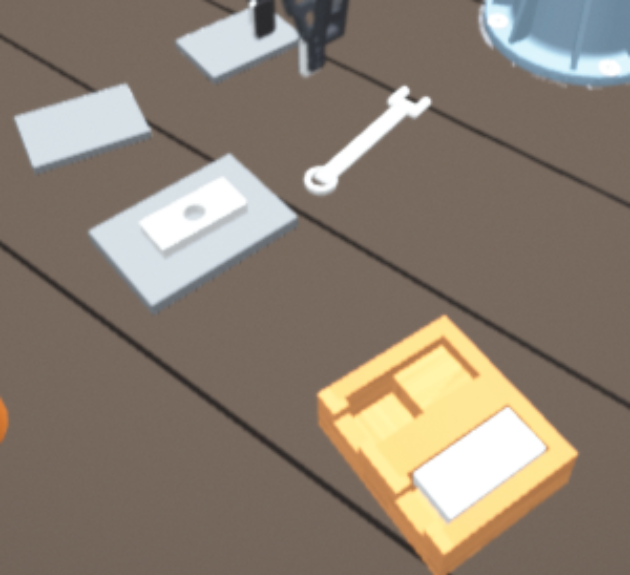

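>>> {"op": "arm_command", "data": {
  "series": [
    [0,0,0,0,0,0,0.06],
    [0,0,0,0,0,0,0.06],
    [0,0,0,0,0,0,0.06],
    [0,0,0,0,0,0,0.06],
    [0,0,0,0,0,0,0.06]
  ]
}}

```text
time_s: 11.1
eef_pos: [0.397, -0.1059, 0.2208]
eef_rot: [-0.0, 0.107, 0.994, 0.0]
wrist_force: [0.0, 0.2, 0.2]
opening: 0.706
```

```bash
python3 -c "
from bench import ctrl
print(ctrl.hand_in())"
```

```text
the job is handed in; nothing more can be done
None
```

The holed packer now lies flat in the middle of the 160 x 110 base plate, lengthwise along it. I handed the job in at about 11 s of the 43 s allowed. I pressed the packer's notch end with the shut fingers until it tipped to about 33°. I then gripped the raised end across the 40 mm with the tool tilted to match, lifted it out, set it down on the plate and opened the fingers.

- **Position:** the last check put the packer about 0.4 mm off centre along the plate and 1.2 mm across it. It was within 1° of the plate's length, and its top at about 30 mm was level to within 1°.
- **Plain packer:** in the last picture it still lies flush in its pocket.
- **Forces:** the largest wrist reading at the end of any move was about 13 N, when the packer touched the plate. The robot was clear of everything at hand-in.
- **Estimate:** I could see the fingertip length at the grip opening only roughly, at 68–70 mm rather than the 73 mm given. I used 70 mm, and the grip held.

No check failed or disagreed beyond that.

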